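# Set the coil tester's selector to the pinned channel and test

## Task

Set the coil tester to the channel marked by the tall stop pin: take the selector lever by its handle and turn it the shorter way round until you feel it bear lightly but definitely on the collar of the pin, without forcing the pin. Then let go and push the test button fully down for a moment, leaving the lever touching the collar and the loose parts where they are.

Things in the scene. Friction and masses are not known exactly. Their poses are not given: they have to be found in the camera images.
- tester: The coil tester: a grey sheet-steel case 240 (along its x) x 330 (along its y) x 40 mm high, fixed to the bench, flat top 40 mm above the bench. Origin: centre of its underside.
- dial: Black round fixed dial plate, radius 105 mm, upper face 44 mm above the bench; origin on the lever's vertical turning axis, 40 mm above the bench; its yaw has no meaning. Six places 85 mm from the axis: one has the tall stop pin, five have low plugs (10 mm across, 8 mm high) that the lever passes freely over. The lever starts 35 to 145 degrees from the pin, on either side.
- stop_pin: Tall steel stop pin, fixed, 8 mm diameter, 36 mm high (top 80 mm above the bench), 85 mm from the dial's axis; the only tall one. Origin: centre of its foot. It carries a grey plastic collar 26 mm across, 56 to 70 mm above the bench, clamped off-centre by 8 mm in a direction that nobody has measured; the lever stops against the collar, 5 to 8 N is right; over 14 N bends the pin.
- lever: The selector lever. Origin on the turning axis, 40 mm above the bench; its x axis runs out along the lever, z up. Aluminium bar 14 mm wide, 58 to 70 mm above the bench, to 95 mm from the axis (24 mm the other way); dark hub 19 mm radius, 76 mm up. Turns endlessly both ways, steady friction about 0.3 N m (4.6 N at the handle), no clicks, no spring; stays where it is left.
- lever_tip (a point): Point on the lever's centre line 85 mm from the turning axis, 64 mm above the bench. When the lever's side touches the collar, the pin's axis is between 12 and 28 mm from the lever's centre line, depending on how the collar is set: only feel tells. Seated means a push of 3 N or more on the collar for 0.3 s; released cleanly, the lever stays in touch with it.
- lever_handle (a point): Centre of the top end of the lever's upright white handle: a plain round post 16 mm diameter, 65 mm from the turning axis, standing on the lever from 70 to 130 mm above the bench (this point at 130 mm). Gripped above 88 mm, fingers clear the pin, the plugs and the hub. Let the gripper turn along with the lever: pads that push sideways can slip off.
- test_top (a point): Centre of the top face of the grey round test button (32 mm across, in a low black collar 44 mm across and 12 mm high, on the case's top beside the dial), 58 mm above the bench when up. It goes straight down.
- test (a joint): Test button travel in m: 0 up, 0.006 fully down; sprung, about 2 N to start and 6 N at the bottom.
- coil: Bystander: copper coil on white bobbin, 42 mm across, 42 mm high, loose on the tester's top beside the button. Origin: centre of its underside.
- flipper_bat: Bystander: white flipper bat about 95 x 24 mm, 18 mm thick with a 30 mm upright steel shaft, loose on the bench beyond the tester. Origin: centre of its underside.
- ball_tray: Bystander: black tray 100 x 70 x 28 mm with four steel balls fixed in it, on the bench left of the tester. Origin: centre of its underside.
- screwdriver: Bystander: screwdriver lying on the bench right of the tester. Origin: under the middle of it.
- screw_jar: Bystander: glass jar 54 mm across, 60 mm high, right of the tester. Origin: centre of its underside.
- bumper_cap: Bystander: white domed cap 76 mm across, 23 mm high, left of the tester. Origin: centre of its underside.
- relay: Bystander: relay about 50 x 36 x 44 mm, copper with a steel top, on the bench right of the tester. Origin: centre of its underside.

How it is judged:
By the outcome, as a careful person would: the job done as asked, in the order asked, and still so for the second after the job is handed in, with the robot touching nothing.
It also fails if it takes over 70 s, if anything falls off the work surface, if the arm or the gripper's body presses on something with over 40 N, if the wrist force passes 120 N, or if a joint passes its speed limit or range.

## Robot

A 6-joint arm with a two-finger parallel gripper is mounted at the origin on the work surface. World frame = base frame: x ahead of the robot, y to its left, z up, the work surface at z = 0. Lengths are in mm, angles in rad, forces in N, time in s.
With the tool pointing down it reaches from about 400 to 925 mm from the base axis. Payload 12.5 kg.
Tool frame: the origin (TCP) lies at the very end of the fingers, on their centre line; the grasp point (between the pads) lies 19 mm behind it; z points along the fingers, y is the line along which they close (so a half turn about z gives the same grasp; the last joint's range is limited). The gripper opens to 95 mm and grips with 3 to 60 N. Pads are 20 mm wide; open, the fingers measure 119 mm over their backs; the gripper's body (75 mm by 180 mm) begins 59 mm behind the grasp point.
Start: joints at [-1.314, 0.491, 1.559, -0, 1.092, -0.106], TCP at [221.832, -584.326, 214.661] pointing down, gripper open.
Joint ranges: [-3.1, 3.1], [-0.84, 2.19], [0.05, 2.79], [-1.13, 4.28], [0.06, 2.93], [-2.69, 2.69]. Speed limits (rad/s): [2.22, 2.22, 2.79, 3.14, 3.14, 3.14].

## Interface

Orientations are given as [roll, pitch, yaw] about the fixed x, y, z axes, in that order (R = Rz(yaw) Ry(pitch) Rx(roll)).
In Python, from rig import env gives the robot as it stands.
- The arm moves only by the tool step_arm, never from a script. Its argument "moves" is a list of rows, each an object with "delta_rot": the turn, a rotation vector about the tool's x, y, z in rad, a list of three; "linear": the shift along the tool's x, y, z in mm, a list of three; "claw": the finger opening in mm, from 0 to 95.1. A call has 1 to 12 rows; each row shifts and turns the commanded pose from where the row before left it, along the tool's axes as they then stand; what a row does not reach is not made up. A row lasts 1/10 s, in which the tool goes at most 50 mm and 8.59 degrees, less where a joint would pass 70% of its speed; a pose out of reach is approached as far as the arm can. A call is refused whole if a number of a shift passes 50 or a number of a turn 0.15, either way. A call with a gripper value outside its range is refused whole. The fingers move at their own pace and stop on an object; "newtons" is the grip in N (left out, the last holds). Time passes only in rows, so rows that do not move let the fingers close. It gives the time, the measured TCP pose, the force, the opening and the grip force at its end, in the units of the state.
- env.observe(): the state, without advancing time (a new reading comes with each control period).
- env.get_image(name): name is "scene" or "top"; returns the picture (384x512x3 uint8, red, green, blue); there is no depth.
- env.camera_info(name): a dict with "camera_matrix" (3x3 intrinsics, pixels), "D" ([k1, k2, p1, p2, k3] as OpenCV has them; the pictures are not rectified), "rvec" (rotation vector, rad) and "tvec" (3), from world to camera coordinates, as OpenCV has them. Camera axes: x right, y down, z forward; pixel columns grow to the right and rows downward; lengths in mm; the calibration is good to about 2 mm. A picture is of the moment at which its call begins. camera_info takes no time and is no camera call.
- env.job_done(): hands the job in; it is judged then, once.
The state is a dict: "t": time; "joint_positions": joint angles; "qvel": joint speeds; "joint_torque": joint torques, N m; "position": TCP position; "orientation": TCP orientation; "wrist_force": force on the tool from outside, world axes, zero at the start; "moment": the same for the moment, N m; "finger_gap": finger opening in mm; "gripper_force": force on a finger pad.
Only numpy, scipy, OpenCV 4.12 (cv2) and the standard library are available. Lean on these libraries where they do the work, as an engineer would, in place of code of your own. Each camera call takes 0.05 s, during which the arm holds its last target. There are 200 camera calls.

## Working session

There is one attempt and no reset: what is moved stays moved. The work goes in short steps, Python scripts to look and compute and a tool call to move; the robot and the scene stay as the last step left them, time stands still between calls to the robot, and variables do not carry over. Pictures are saved under pics/ and viewed, at most 10 in all, crops included, and the job is handed in when it is done.

Besides the shell and the picture viewer there is one more tool, called after ">>>" by a JSON object that holds its "op" and its "data", one argument or row to a line. step_arm: Moves the arm, as the interface text tells. Its arguments: {"type":"object","properties":{"moves":{"type":"array","items":{"type":"object","properties":{"delta_rot":{"type":"array","items":{"type":"number"}},"linear":{"type":"array","items":{"type":"number"}},"claw":{"type":"number"}}}},"newtons":{"type":"number"}},"required":["moves"]}

```bash
mkdir -p pics
cat > h.py <<'E'
import numpy as np, cv2
from rig import env
def cam(n):
    c=env.camera_info(n); K=np.array(c["camera_matrix"],float);D=np.array(c["D"],float)
    R=cv2.Rodrigues(np.array(c["rvec"],float))[0];t=np.array(c["tvec"],float).ravel()
    return K,D,R,t
def onplane(n,uv,z):
    K,D,R,t=cam(n)
    p=cv2.undistortPoints(np.array(uv,float).reshape(-1,1,2),K,D).reshape(-1,2)
    d=np.c_[p,np.ones(len(p))]@R; o=-R.T@t
    return o+d*((z-o[2])/d[:,2])[:,None]
def proj(n,X):
    K,D,R,t=cam(n)
    return cv2.projectPoints(np.array(X,float).reshape(-1,1,3),cv2.Rodrigues(R)[0],t,K,D)[0].reshape(-1,2)
def snap(n,f):
    im=env.get_image(n); cv2.imwrite(f,im[:,:,::-1]); return im
E
python3 - <<'E'
from h import *
for n in("top","scene"):
    im=snap(n,f"pics/{n}0.png"); K,D,R,t=cam(n); print(n,-R.T@t,K[0,0])
    cv2.imwrite(f"pics/{n}0b.png",cv2.resize(im[:,:,::-1],(800,600),interpolation=cv2.INTER_CUBIC))
print(env.observe())
E
```

```text
top [ 356.39612982   11.91563183 1296.49091638] 462.27272448605635
scene [1120.50890482   91.63171292  830.44471504] 409.61009623969403
{'t': 0.1, 'joint_positions': array([-1.31360757e+00,  4.91493649e-01,  1.55937744e+00,  6.05337219e-06,
        1.09169085e+00, -1.05595446e-01]), 'qvel': array([-0.00099723, -0.00126845, -0.00137188,  0.00063645,  0.00121418,
       -0.00061448]), 'joint_torque': array([ 3.17369915e-03, -6.13623333e+01, -2.58607292e+01,  6.94214297e-02,
        4.70095896e-02, -3.94659060e-05]), 'position': array([ 221.77150966, -584.10957323,  214.1274914 ]), 'orientation': array([-3.14062933e+00, -1.07501199e-04,  3.62781355e-01]), 'wrist_force': array([-0.08521074,  0.0996896 ,  0.1129518 ]), 'moment': array([-0.0406711 , -0.00957438, -0.00329654]), 'gripper_force': 0.0, 'finger_gap': 95.13838114622281}
```

View pics/top0b.png

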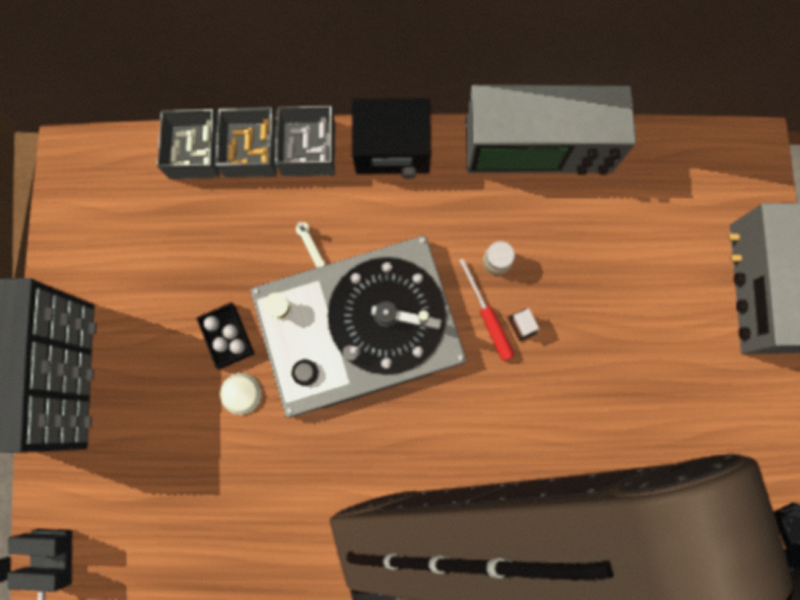

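View pics/scene0b.png

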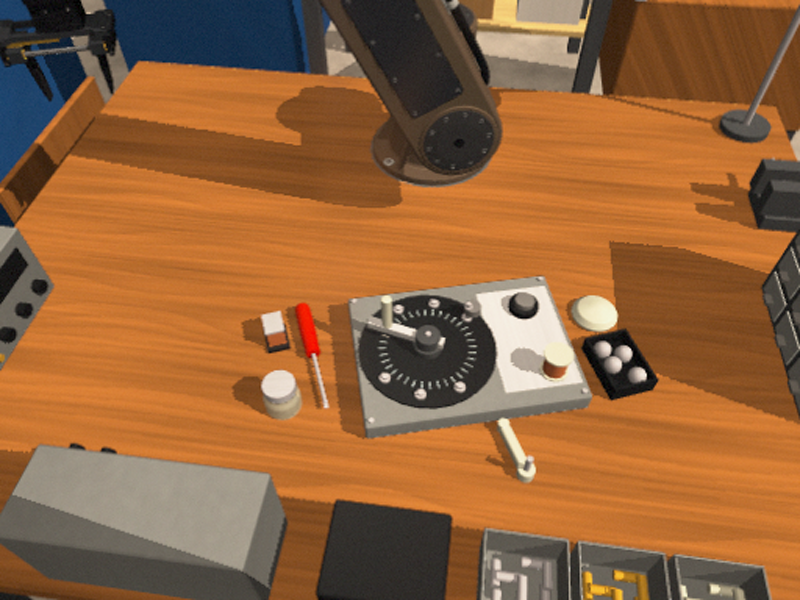

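The top view shows the dial at about (387,316) with the lever pointing right and its white handle at (423,316). The grey-collared pin is at lower left, (351,352), the button at (304,372) and the coil at (278,305). The scene view agrees, with the pin at about (471,308).

Run:
```python
from h import *
im=cv2.imread("pics/top0.png"); s=.64
g=im.max(2)
# dial: dark pixels round
m=((g<50)*255).astype(np.uint8); m[:, :205]=0;m[:,300:]=0;m[:150]=0;m[250:]=0
c=max(cv2.findContours(m,0,2)[0],key=cv2.contourArea); h=cv2.convexHull(c)
P=onplane("top",h.reshape(-1,2),44)[:,:2]
(e,r)=cv2.minEnclosingCircle(P.astype(np.float32)); print("dial",e,r)
px=lambda u,v:[[u*s,v*s]]
print("hub",onplane("top",px(386,313),76))
print("handle",onplane("top",px(424,315),130))
print("pin/collar",onplane("top",px(351,352),72))
print("button",onplane("top",px(304,372),58))
print("coil",onplane("top",px(278,305),82))
print("corners",[onplane("top",px(*p),40).round()[0,:2] for p in((254,291),(425,238),(464,360),(289,414))])
ss=.64
for nm,p,z in(("hub",(429,335),76),("handle",(387,300),130),("pin",(472,308),66),("button",(523,299),58)):
    print("scene",nm,onplane("scene",px(*p),z))
a=cv2.resize(im[165:255,190:310],(800,600),interpolation=cv2.INTER_CUBIC)
b=cv2.resize(cv2.imread("pics/scene0.png")[180:270,220:340],(800,600),interpolation=cv2.INTER_CUBIC)
cv2.imwrite("pics/c.png",cv2.resize(np.vstack([a,b]),(400,600)))
```

```text
dial (549.358642578125, 50.63172912597656) 101.50486755371094
hub [[546.76685846  49.61399792  76.        ]]
handle [[534.24031101 -14.10576492 130.        ]]
pin/collar [[480.92965927 109.8896464   72.        ]]
button [[448.67513652 192.0583857   58.        ]]
coil [[562.00883906 234.53647878  82.        ]]
corners [array([595., 286.]), array([688., -20.]), array([468., -85.]), array([377., 220.])]
scene hub [[551.622196    53.84031562  76.        ]]
scene handle [[538.07408285  -9.82315078 130.        ]]
scene pin [[483.21632784 113.51206383  66.        ]]
scene button [[447.34644918 192.23287448  58.        ]]
```

View pics/c.png

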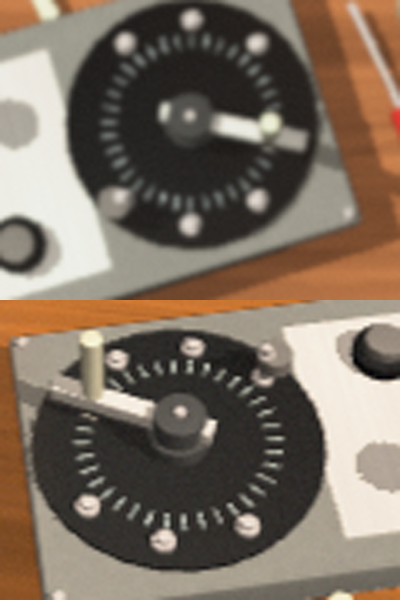

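>>> {"op": "step_arm", "data": {
  "moves": [
    {"linear": [33, -28, 0], "delta_rot": [0, 0, 0]},
    {"linear": [33, -28, 0]},
    {"linear": [33, -28, 0]},
    {"linear": [33, -28, 0]},
    {"linear": [33, -28, 0]},
    {"linear": [33, -28, 0]},
    {"linear": [33, -28, 0]},
    {"linear": [33, -28, 0]},
    {"linear": [33, -28, 0]},
    {"linear": [33, -28, 0]},
    {"linear": [33, -28, 0]},
    {"linear": [33, -28, 0]}
  ]
}}

```text
invalid input at $.moves[0]: expected keys delta_rot, linear, claw
```

>>> {"op": "step_arm", "data": {
  "moves": [
    {"linear": [33, -28, 0], "delta_rot": [0, 0, 0], "claw": 60},
    {"linear": [33, -28, 0], "delta_rot": [0, 0, 0], "claw": 60},
    {"linear": [33, -28, 0], "delta_rot": [0, 0, 0], "claw": 60},
    {"linear": [33, -28, 0], "delta_rot": [0, 0, 0], "claw": 60},
    {"linear": [33, -28, 0], "delta_rot": [0, 0, 0], "claw": 60},
    {"linear": [33, -28, 0], "delta_rot": [0, 0, 0], "claw": 60},
    {"linear": [33, -28, 0], "delta_rot": [0, 0, 0], "claw": 60},
    {"linear": [33, -28, 0], "delta_rot": [0, 0, 0], "claw": 60},
    {"linear": [33, -28, 0], "delta_rot": [0, 0, 0], "claw": 60},
    {"linear": [33, -28, 0], "delta_rot": [0, 0, 0], "claw": 60},
    {"linear": [33, -28, 0], "delta_rot": [0, 0, 0], "claw": 60},
    {"linear": [33, -28, 0], "delta_rot": [0, 0, 0], "claw": 60}
  ],
  "newtons": 20
}}

```text
t: 1.3
position: [473.3, -127.9, 214.6]
orientation: [-3.142, 0.0, 0.363]
wrist_force: [0.3, -0.2, -0.7]
finger_gap: 60.3
gripper_force: 0.0
```

>>> {"op": "step_arm", "data": {
  "moves": [
    {"linear": [33, -28, 0], "delta_rot": [0, 0, 0], "claw": 60},
    {"linear": [33, -28, 0], "delta_rot": [0, 0, 0], "claw": 60},
    {"linear": [33, -28, 0], "delta_rot": [0, 0, 0], "claw": 60},
    {"linear": [0, 0, 8], "delta_rot": [0, 0, -0.144], "claw": 60},
    {"linear": [0, 0, 8], "delta_rot": [0, 0, -0.144], "claw": 60},
    {"linear": [0, 0, 8], "delta_rot": [0, 0, -0.144], "claw": 60},
    {"linear": [0, 0, 8], "delta_rot": [0, 0, -0.144], "claw": 60},
    {"linear": [0, 0, 8], "delta_rot": [0, 0, -0.144], "claw": 60},
    {"linear": [0, 0, 8], "delta_rot": [0, 0, -0.144], "claw": 60},
    {"linear": [0, 0, 8], "delta_rot": [0, 0, -0.144], "claw": 60},
    {"linear": [0, 0, 0], "delta_rot": [0, 0, 0], "claw": 60}
  ]
}}

```text
t: 2.4
position: [535.0, -15.9, 157.6]
orientation: [-3.14, 0.0, 1.373]
wrist_force: [-0.2, -1.1, -0.4]
finger_gap: 60.2
gripper_force: 0.0
```

Run:
```python
from h import *
im=snap("scene","pics/s1.png")
a=cv2.resize(im[100:280,180:420,::-1],(800,600),interpolation=cv2.INTER_CUBIC)
cv2.imwrite("pics/s1c.png",a)
```

```text
(no output)
```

View pics/s1c.png

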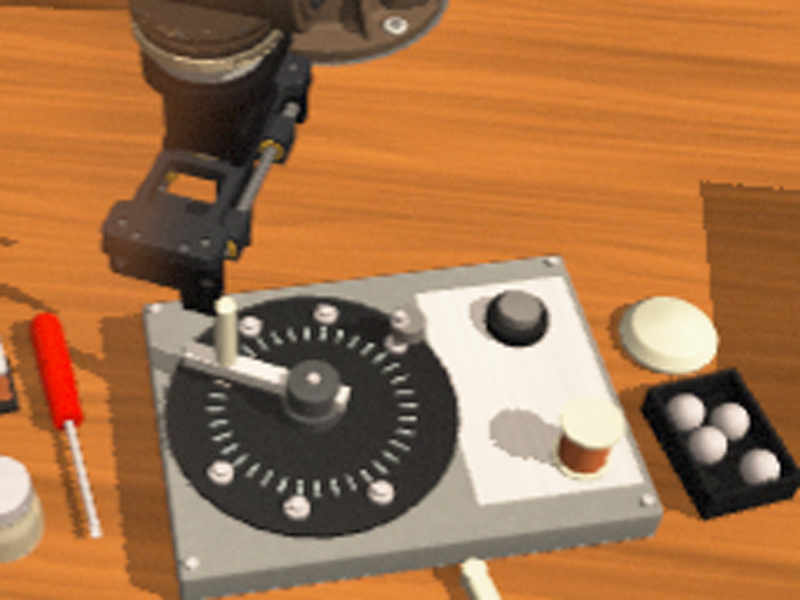

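The gripper hovers just behind and above the handle in this view, with the handle top at crop (227,302). I'll check where the TCP projects.

Run:
```python
from h import *
o=env.observe(); print(o["position"],o["orientation"],o["joint_positions"])
f=lambda uv:(uv-[180,100])*800/240
print(f(proj("scene",[o["position"],[536,-12,130],[549,51.5,76]])))
uv=np.array([227,300])*.3+[180,100]
print(onplane("scene",[uv],130))
uv=np.array([[386,313],[424,315]])*.64
print(proj("top",[[549,51.5,76],[536,-12,130]]),uv)
```

```text
[535.30119239 -15.93955319 158.2030365 ] [-3.14038745e+00  1.38372029e-04  1.36769569e+00] [-1.53094529e-01  4.33762491e-01  1.84175590e+00 -1.02227835e-04
  8.67284882e-01  5.00723701e-02]
[[216.21455851 274.82461157]
 [222.85946547 303.99683003]
 [312.24931403 377.97182479]]
[[532.13670782  -9.7673407  130.        ]]
[[246.32843098 199.50347166]
 [270.52415831 200.92919373]] [[247.04 200.32]
 [271.36 201.6 ]]
```

>>> {"op": "step_arm", "data": {
  "moves": [
    {"linear": [4.3, -1.5, 0], "delta_rot": [0, 0, 0], "claw": 60},
    {"linear": [0, 0, 20], "delta_rot": [0, 0, 0], "claw": 60},
    {"linear": [0, 0, 20], "delta_rot": [0, 0, 0], "claw": 60},
    {"linear": [0, 0, 20], "delta_rot": [0, 0, 0], "claw": 60},
    {"linear": [0, 0, 4], "delta_rot": [0, 0, 0], "claw": 60},
    {"linear": [0, 0, 0], "delta_rot": [0, 0, 0], "claw": 60}
  ]
}}

```text
t: 3.05
position: [534.9, -11.3, 94.7]
orientation: [-3.141, 0.0, 1.369]
wrist_force: [0.8, 0.1, 0.3]
finger_gap: 60.2
gripper_force: 0.0
```

>>> {"op": "step_arm", "data": {
  "moves": [
    {"linear": [0, 0, 0], "delta_rot": [0, 0, 0], "claw": 30},
    {"linear": [0, 0, 0], "delta_rot": [0, 0, 0], "claw": 20},
    {"linear": [0, 0, 0], "delta_rot": [0, 0, 0], "claw": 18},
    {"linear": [0, 0, 0], "delta_rot": [0, 0, 0], "claw": 16},
    {"linear": [0, 0, 0], "delta_rot": [0, 0, 0], "claw": 14},
    {"linear": [0, 0, 0], "delta_rot": [0, 0, 0], "claw": 12},
    {"linear": [0, 0, 0], "delta_rot": [0, 0, 0], "claw": 10},
    {"linear": [0, 0, 0], "delta_rot": [0, 0, 0], "claw": 10}
  ],
  "newtons": 15
}}

```text
t: 3.85
position: [535.3, -11.6, 94.7]
orientation: [3.141, 0.0, 1.371]
wrist_force: [1.9, -1.4, -0.6]
finger_gap: 15.6
gripper_force: 15.0
```

Run:
```python
from h import *
o=env.observe(); print(o)
im=snap("scene","pics/s2.png")
a=cv2.resize(im[130:250,200:360,::-1],(800,600),interpolation=cv2.INTER_CUBIC)
cv2.imwrite("pics/s2c.png",a)
```

```text
{'t': 3.85, 'joint_positions': array([-1.45050137e-01,  5.24007340e-01,  1.90072915e+00, -2.29770501e-04,
        7.15929734e-01,  5.52298810e-02]), 'qvel': array([ 5.51522531e-04, -2.23311831e-04,  2.31008272e-05, -6.53284229e-04,
        3.02035791e-04, -7.65371655e-04]), 'joint_torque': array([ 6.61285054e-01, -5.50150001e+01, -1.63145632e+01,  1.82294506e-01,
        6.13495633e-01, -2.19847349e-02]), 'position': array([535.34076502, -11.6425067 ,  94.73781462]), 'orientation': array([3.14065931e+00, 9.95929971e-05, 1.37068955e+00]), 'wrist_force': array([ 1.8963752 , -1.43572297, -0.59503918]), 'moment': array([-0.18463565, -0.44785719, -0.05534847]), 'gripper_force': 15.000193119049072, 'finger_gap': 15.57543662557638}
```

View pics/s2c.png

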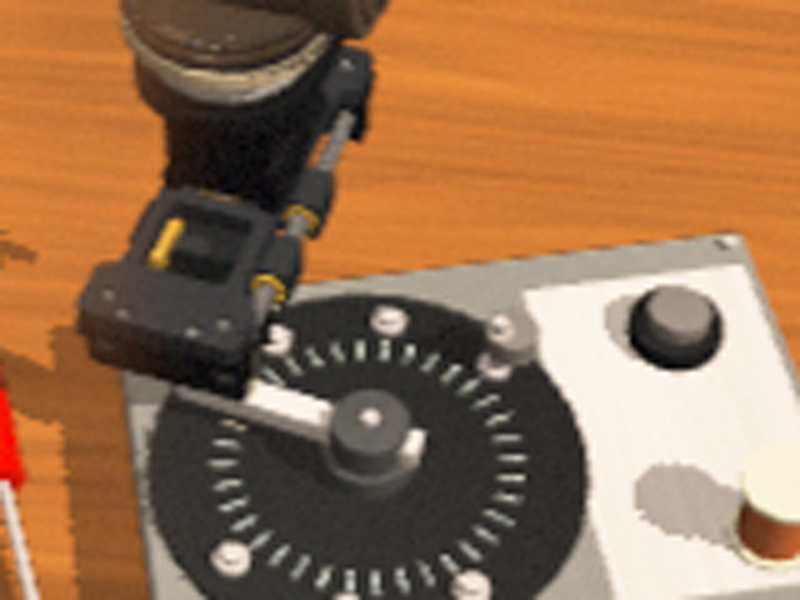

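The handle is gripped with a gap of 15.6 mm. Next I'll turn clockwise towards the pin along the arc.

>>> {"op": "step_arm", "data": {
  "moves": [
    {"linear": [0.3, -6.5, 0], "delta_rot": [0, 0, 0.1], "claw": 10},
    {"linear": [0.3, -6.5, 0], "delta_rot": [0, 0, 0.1], "claw": 10},
    {"linear": [0.3, -6.5, 0], "delta_rot": [0, 0, 0.1], "claw": 10}
  ],
  "newtons": 25
}}

```text
t: 4.2
position: [517.5, -4.5, 94.7]
orientation: [3.14, -0.001, 1.066]
wrist_force: [8.0, 6.4, -4.5]
finger_gap: 15.1
gripper_force: 25.0
```

Run:
```python
from h import *
o=env.observe(); print(o["position"],o["orientation"],o["wrist_force"],o["moment"],o["finger_gap"])
d=o["position"][:2]-[549,51.5]; print(np.hypot(*d),np.degrees(np.arctan2(d[1],d[0]))%360, np.degrees(o["orientation"][2]))
uv=np.array([502,325])*.2+[200,130]; p=onplane("scene",[uv],80); print("pin top",p,np.degrees(np.arctan2(p[0,1]-51.5,p[0,0]-549)))
```

```text
[517.45060732  -4.51620889  94.72539249] [ 3.13969322e+00 -1.43189486e-03  1.06631069e+00] [ 8.0477005   6.4426468  -4.47347651] [ 1.11644816 -1.4122313   0.12901294] 15.134853045028995
64.28981130423251 240.6109624046406 61.09510219729296
pin top [[488.88916439 108.71873286  80.        ]] 136.41202030993585
```

>>> {"op": "step_arm", "data": {
  "moves": [
    {"linear": [0.4, 0, 0], "delta_rot": [0, 0, 0], "claw": 10}
  ]
}}

```text
t: 4.3
position: [516.7, -4.0, 94.7]
orientation: [3.141, -0.001, 1.067]
wrist_force: [1.3, 0.9, 0.9]
finger_gap: 15.6
gripper_force: 25.0
```

>>> {"op": "step_arm", "data": {
  "moves": [
    {"linear": [0.3, -6.5, 0], "delta_rot": [0, 0, 0.1], "claw": 10},
    {"linear": [0.3, -6.5, 0], "delta_rot": [0, 0, 0.1], "claw": 10}
  ]
}}

```text
t: 4.5
position: [507.2, 3.1, 94.7]
orientation: [3.14, -0.002, 0.867]
wrist_force: [10.0, 5.9, -4.5]
finger_gap: 15.5
gripper_force: 25.0
```

```bash
cat > f.py <<'E'
from h import *
o=env.observe(); F=o["wrist_force"]
d=o["position"][:2]-[549,51.5]; a=np.arctan2(d[1],d[0]);y=o["orientation"][2]
x=np.array([np.cos(y),np.sin(y)]);yy=np.array([x[1],-x[0]])
print("pos",o["position"],"R %.2f phi %.2f yaw+180 %.2f"%(np.hypot(*d),np.degrees(a)%360,np.degrees(y)+180),"F toolx %.2f tooly %.2f Fz %.2f"%(F[:2]@x,F[:2]@yy,F[2]),"M",o["moment"],"gap",o["finger_gap"])
E
python3 f.py
```

```text
pos [507.1635241    3.06795975  94.7071607 ] R 64.00 phi 229.18 yaw+180 229.69 F toolx 10.95 tooly 3.81 Fz -4.53 M [ 0.98717758 -1.53112946  0.11512527] gap 15.47279433567101
```

>>> {"op": "step_arm", "data": {
  "moves": [
    {"linear": [0.4, -6.5, 0], "delta_rot": [0, 0, 0.1], "claw": 10},
    {"linear": [0.4, -6.5, 0], "delta_rot": [0, 0, 0.1], "claw": 10},
    {"linear": [0.4, -6.5, 0], "delta_rot": [0, 0, 0.1], "claw": 10},
    {"linear": [0.4, -6.5, 0], "delta_rot": [0, 0, 0.1], "claw": 10},
    {"linear": [0.4, -6.5, 0], "delta_rot": [0, 0, 0.1], "claw": 10},
    {"linear": [0, 0, 0], "delta_rot": [0, 0, 0], "claw": 10}
  ]
}}

```text
t: 5.1
position: [489.1, 30.0, 94.7]
orientation: [3.141, -0.004, 0.368]
wrist_force: [9.1, 9.4, -5.1]
finger_gap: 15.7
gripper_force: 25.0
```

```bash
python3 f.py
```

```text
pos [489.14553529  30.04319221  94.71707987] R 63.58 phi 199.72 yaw+180 201.09 F toolx 11.88 tooly -5.45 Fz -5.12 M [ 1.54382729 -1.49210496  0.06445776] gap 15.727252013939271
```

>>> {"op": "step_arm", "data": {
  "moves": [
    {"linear": [0.4, -6.5, 0], "delta_rot": [0, 0, 0.1], "claw": 10},
    {"linear": [0.4, -6.5, 0], "delta_rot": [0, 0, 0.1], "claw": 10},
    {"linear": [0.4, -6.5, 0], "delta_rot": [0, 0, 0.1], "claw": 10},
    {"linear": [0.4, -6.5, 0], "delta_rot": [0, 0, 0.1], "claw": 10},
    {"linear": [0, 0, 0], "delta_rot": [0, 0, 0], "claw": 10}
  ]
}}

```text
t: 5.6
position: [485.4, 55.2, 94.7]
orientation: [-3.141, -0.004, -0.032]
wrist_force: [10.7, 4.3, -5.0]
finger_gap: 15.4
gripper_force: 25.0
```

```bash
python3 f.py
```

```text
pos [485.41645835  55.20223483  94.70826135] R 63.69 phi 176.67 yaw+180 178.18 F toolx 10.56 tooly -4.60 Fz -4.96 M [ 0.73300939 -1.59522744  0.07786121] gap 15.407314608464022
```

>>> {"op": "step_arm", "data": {
  "moves": [
    {"linear": [0.6, -2.6, 0], "delta_rot": [0, 0, 0.04], "claw": 10},
    {"linear": [0.1, -2.6, 0], "delta_rot": [0, 0, 0.04], "claw": 10},
    {"linear": [0.1, -2.6, 0], "delta_rot": [0, 0, 0.04], "claw": 10},
    {"linear": [0.1, -2.6, 0], "delta_rot": [0, 0, 0.04], "claw": 10},
    {"linear": [0.1, -2.6, 0], "delta_rot": [0, 0, 0.04], "claw": 10},
    {"linear": [0.1, -2.6, 0], "delta_rot": [0, 0, 0.04], "claw": 10}
  ]
}}

```text
t: 6.2
position: [487.9, 69.8, 94.7]
orientation: [-3.142, -0.003, -0.27]
wrist_force: [7.4, -3.6, -2.5]
finger_gap: 15.5
gripper_force: 25.0
```

```bash
python3 f.py
python3 - <<'E'
from h import *
t=snap("top","pics/t3.png");s=snap("scene","pics/s3.png")
a=cv2.resize(t[180:255,190:290,::-1],(400,300),interpolation=cv2.INTER_CUBIC)
b=cv2.resize(s[170:245,240:340,::-1],(400,300),interpolation=cv2.INTER_CUBIC)
cv2.imwrite("pics/c3.png",cv2.resize(np.hstack([a,b]),(800,300)))
E
```

```text
pos [487.8657188   69.78170852  94.70851932] R 63.81 phi 163.35 yaw+180 164.54 F toolx 8.06 tooly 1.50 Fz -2.51 M [-0.61953364 -0.98941443  0.19286439] gap 15.547525084191536
```

View pics/c3.png

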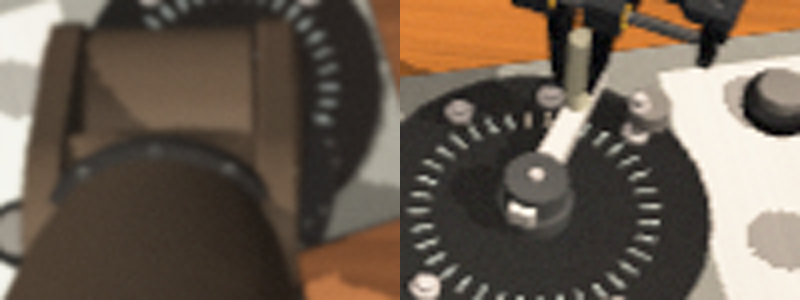

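The left crop (top view) is hidden by the arm. In the right crop (scene view) the lever stands short of the collar, whose centre is near (647,111), with the hub top at (537,174).

Run:
```python
from h import *
g=lambda u,v:[240+(u-400)/4,170+v/4]
hub=onplane("scene",[g(537,174)],76)[0]; col=onplane("scene",[g(647,111)],63)[0]; pin=onplane("scene",[g(640,101)],80)[0]
h2=onplane("scene",[g(578,34)],130)[0]
print(hub,col,pin,h2)
for A in(hub[:2],np.array([549,51.5])):
    d=col[:2]-A; r=np.hypot(*d); a=np.degrees(np.arctan2(d[1],d[0])); print(r,a,"contact",a+np.degrees(np.arcsin(20/r)), "handle",np.degrees(np.arctan2(*(h2[:2]-A)[::-1])))
```

```text
[549.13344051  52.84981638  76.        ] [482.79762274 112.93754299  63.        ] [489.79013413 107.82947975  80.        ] [486.56827822  67.99048228 130.        ]
89.50405358822107 137.82936391056393 contact 150.74132287982752 handle 166.39605486470842
90.31791873188669 137.1378749200243 contact 149.93150017457532 handle 165.2040235090152
```

>>> {"op": "step_arm", "data": {
  "moves": [
    {"linear": [0.3, -2.0, 0], "delta_rot": [0, 0, 0.03], "claw": 10},
    {"linear": [0.1, -2.0, 0], "delta_rot": [0, 0, 0.03], "claw": 10},
    {"linear": [0.1, -2.0, 0], "delta_rot": [0, 0, 0.03], "claw": 10},
    {"linear": [0, -1.0, 0], "delta_rot": [0, 0, 0.015], "claw": 10},
    {"linear": [0, -0.5, 0], "delta_rot": [0, 0, 0.008], "claw": 10},
    {"linear": [0, -0.5, 0], "delta_rot": [0, 0, 0.008], "claw": 10}
  ]
}}

```text
t: 6.9
position: [490.4, 77.2, 94.7]
orientation: [3.142, -0.002, -0.389]
wrist_force: [4.5, -3.9, -1.8]
finger_gap: 15.6
gripper_force: 25.0
```

```bash
python3 f.py
```

```text
pos [490.44050502  77.17633206  94.69066535] R 63.94 phi 156.32 yaw+180 157.68 F toolx 5.62 tooly 1.90 Fz -1.75 M [-0.66849919 -0.74988831  0.14520622] gap 15.567206583260193
```

>>> {"op": "step_arm", "data": {
  "moves": [
    {"linear": [0, -0.3, 0], "delta_rot": [0, 0, 0.005], "claw": 10}
  ]
}}

```text
t: 7.0
position: [490.6, 77.4, 94.7]
orientation: [3.142, -0.002, -0.394]
wrist_force: [4.9, -4.8, -1.6]
finger_gap: 15.5
gripper_force: 25.0
```

```bash
python3 f.py
```

```text
pos [490.55710151  77.43840945  94.70533913] R 63.94 phi 156.07 yaw+180 157.40 F toolx 6.41 tooly 2.51 Fz -1.60 M [-0.60573993 -0.77747237  0.14004484] gap 15.545162104223811
```

>>> {"op": "step_arm", "data": {
  "moves": [
    {"linear": [0, -0.3, 0], "delta_rot": [0, 0, 0.005], "claw": 10}
  ]
}}

```text
t: 7.1
position: [490.7, 77.7, 94.7]
orientation: [-3.142, -0.002, -0.399]
wrist_force: [4.9, -3.5, -1.7]
finger_gap: 15.3
gripper_force: 25.0
```

```bash
python3 f.py
```

```text
pos [490.66381044  77.69523973  94.69389398] R 63.95 phi 155.82 yaw+180 157.12 F toolx 5.86 tooly 1.37 Fz -1.67 M [-0.59361061 -0.74783023  0.17792745] gap 15.258349640269273
```

>>> {"op": "step_arm", "data": {
  "moves": [
    {"linear": [0, -0.3, 0], "delta_rot": [0, 0, 0.005], "claw": 10},
    {"linear": [0, -0.3, 0], "delta_rot": [0, 0, 0.005], "claw": 10},
    {"linear": [0, -0.3, 0], "delta_rot": [0, 0, 0.005], "claw": 10},
    {"linear": [0, -0.3, 0], "delta_rot": [0, 0, 0.005], "claw": 10}
  ]
}}

```text
t: 7.5
position: [491.1, 78.8, 94.7]
orientation: [-3.142, -0.002, -0.419]
wrist_force: [4.5, -3.7, -2.6]
finger_gap: 15.7
gripper_force: 25.0
```

```bash
python3 f.py
```

```text
pos [491.14461555  78.78097052  94.70883203] R 63.96 phi 154.75 yaw+180 155.97 F toolx 5.58 tooly 1.57 Fz -2.56 M [-0.6167738  -0.74333066  0.17995049] gap 15.739058937805757
```

```bash
echo 'tau=.064*(F[:2]@yy)+o["moment"][2]; print("tau %.3f collar %.2f"%(tau,(tau-.28)/.087))' >> f.py; sed -i 's/^print("pos.*/print("yaw %.2f phi %.2f tx %.2f ty %.2f"%(np.degrees(y)+180,np.degrees(a),F[:2]@x,F[:2]@yy),end=" ")/' f.py; python3 f.py
```

```text
yaw 155.97 phi 154.75 tx 5.58 ty 1.57 tau 0.280 collar 0.00
```

>>> {"op": "step_arm", "data": {
  "moves": [
    {"linear": [0, -0.3, 0], "delta_rot": [0, 0, 0.005], "claw": 10},
    {"linear": [0, -0.3, 0], "delta_rot": [0, 0, 0.005], "claw": 10},
    {"linear": [0, -0.3, 0], "delta_rot": [0, 0, 0.005], "claw": 10}
  ]
}}

```text
t: 7.8
position: [491.5, 79.6, 94.7]
orientation: [-3.142, -0.002, -0.434]
wrist_force: [3.9, -4.3, -1.5]
finger_gap: 15.6
gripper_force: 25.0
```

```bash
python3 f.py
```

```text
yaw 155.11 phi 153.94 tx 5.35 ty 2.24 tau 0.348 collar 0.79
```

>>> {"op": "step_arm", "data": {
  "moves": [
    {"linear": [0, -0.3, 0], "delta_rot": [0, 0, 0.005], "claw": 10},
    {"linear": [0, -0.3, 0], "delta_rot": [0, 0, 0.005], "claw": 10}
  ]
}}

```text
t: 8.0
position: [491.8, 80.1, 94.7]
orientation: [-3.141, -0.002, -0.444]
wrist_force: [5.5, -3.5, -2.3]
finger_gap: 15.3
gripper_force: 25.0
```

```bash
python3 f.py
```

```text
yaw 154.54 phi 153.40 tx 6.47 ty 0.76 tau 0.253 collar -0.31
```

>>> {"op": "step_arm", "data": {
  "moves": [
    {"linear": [0, -0.3, 0], "delta_rot": [0, 0, 0.005], "claw": 10},
    {"linear": [0, -0.3, 0], "delta_rot": [0, 0, 0.005], "claw": 10}
  ]
}}

```text
t: 8.2
position: [492.1, 80.7, 94.7]
orientation: [-3.141, -0.002, -0.454]
wrist_force: [4.7, -3.9, -1.8]
finger_gap: 15.7
gripper_force: 25.0
```

```bash
python3 f.py
```

```text
yaw 153.97 phi 152.87 tx 5.98 ty 1.47 tau 0.301 collar 0.25
```

>>> {"op": "step_arm", "data": {
  "moves": [
    {"linear": [0, -0.3, 0], "delta_rot": [0, 0, 0.005], "claw": 10},
    {"linear": [0, -0.3, 0], "delta_rot": [0, 0, 0.005], "claw": 10}
  ]
}}

```text
t: 8.4
position: [492.3, 81.2, 94.7]
orientation: [-3.141, -0.002, -0.464]
wrist_force: [4.4, -3.9, -2.3]
finger_gap: 15.7
gripper_force: 25.0
```

```bash
python3 f.py
```

```text
yaw 153.40 phi 152.33 tx 5.69 ty 1.49 tau 0.302 collar 0.26
```

>>> {"op": "step_arm", "data": {
  "moves": [
    {"linear": [0, -0.3, 0], "delta_rot": [0, 0, 0.005], "claw": 10},
    {"linear": [0, -0.3, 0], "delta_rot": [0, 0, 0.005], "claw": 10}
  ]
}}

```text
t: 8.6
position: [492.6, 81.8, 94.7]
orientation: [-3.141, -0.002, -0.474]
wrist_force: [4.9, -4.3, -1.5]
finger_gap: 15.4
gripper_force: 25.0
```

```bash
python3 f.py
```

```text
yaw 152.82 phi 151.79 tx 6.31 ty 1.61 tau 0.292 collar 0.14
```

>>> {"op": "step_arm", "data": {
  "moves": [
    {"linear": [0, -0.3, 0], "delta_rot": [0, 0, 0.005], "claw": 10},
    {"linear": [0, -0.3, 0], "delta_rot": [0, 0, 0.005], "claw": 10}
  ]
}}

```text
t: 8.8
position: [492.9, 82.3, 94.7]
orientation: [-3.141, -0.002, -0.484]
wrist_force: [5.3, -4.2, -1.3]
finger_gap: 15.6
gripper_force: 25.0
```

```bash
python3 f.py
```

```text
yaw 152.25 phi 151.24 tx 6.63 ty 1.28 tau 0.311 collar 0.36
```

>>> {"op": "step_arm", "data": {
  "moves": [
    {"linear": [0, -0.3, 0], "delta_rot": [0, 0, 0.005], "claw": 10},
    {"linear": [0, -0.3, 0], "delta_rot": [0, 0, 0.005], "claw": 10}
  ]
}}

```text
t: 9.0
position: [493.2, 82.8, 94.7]
orientation: [-3.141, -0.002, -0.494]
wrist_force: [4.8, -3.7, -1.7]
finger_gap: 15.7
gripper_force: 25.0
```

```bash
python3 f.py
```

```text
yaw 151.68 phi 150.69 tx 5.96 ty 1.00 tau 0.281 collar 0.01
```

>>> {"op": "step_arm", "data": {
  "moves": [
    {"linear": [0, -0.3, 0], "delta_rot": [0, 0, 0.005], "claw": 10},
    {"linear": [0, -0.3, 0], "delta_rot": [0, 0, 0.005], "claw": 10}
  ]
}}

```text
t: 9.2
position: [493.4, 83.4, 94.7]
orientation: [-3.141, -0.002, -0.504]
wrist_force: [5.2, -4.5, -0.7]
finger_gap: 15.4
gripper_force: 25.0
```

```bash
python3 f.py
```

```text
yaw 151.11 phi 150.17 tx 6.75 ty 1.43 tau 0.310 collar 0.35
```

>>> {"op": "step_arm", "data": {
  "moves": [
    {"linear": [0, -0.3, 0], "delta_rot": [0, 0, 0.005], "claw": 10},
    {"linear": [0, -0.3, 0], "delta_rot": [0, 0, 0.005], "claw": 10}
  ]
}}

```text
t: 9.4
position: [493.7, 83.9, 94.7]
orientation: [-3.141, -0.002, -0.514]
wrist_force: [5.4, -4.2, -1.2]
finger_gap: 15.5
gripper_force: 25.0
```

```bash
python3 f.py
```

```text
yaw 150.53 phi 149.63 tx 6.75 ty 0.97 tau 0.331 collar 0.58
```

>>> {"op": "step_arm", "data": {
  "moves": [
    {"linear": [0, -0.3, 0], "delta_rot": [0, 0, 0.005], "claw": 10},
    {"linear": [0, -0.3, 0], "delta_rot": [0, 0, 0.005], "claw": 10}
  ]
}}

```text
t: 9.6
position: [493.9, 84.3, 94.7]
orientation: [3.142, -0.002, -0.524]
wrist_force: [4.3, -6.5, -2.0]
finger_gap: 15.6
gripper_force: 25.0
```

```bash
python3 f.py
```

```text
yaw 149.97 phi 149.23 tx 6.96 ty 3.44 tau 0.501 collar 2.55
```

Contact is starting, so I'll use smaller steps.

>>> {"op": "step_arm", "data": {
  "moves": [
    {"linear": [0, -0.2, 0], "delta_rot": [0, 0, 0.003], "claw": 10}
  ]
}}

```text
t: 9.7
position: [493.9, 84.3, 94.7]
orientation: [3.141, -0.002, -0.527]
wrist_force: [2.0, -6.5, 1.2]
finger_gap: 15.5
gripper_force: 25.0
```

```bash
python3 f.py
```

```text
yaw 149.81 phi 149.20 tx 5.00 ty 4.61 tau 0.505 collar 2.59
```

>>> {"op": "step_arm", "data": {
  "moves": [
    {"linear": [0, -0.2, 0], "delta_rot": [0, 0, 0.002], "claw": 10}
  ]
}}

```text
t: 9.8
position: [493.8, 84.4, 94.7]
orientation: [3.141, -0.001, -0.529]
wrist_force: [3.4, -8.6, -1.4]
finger_gap: 15.8
gripper_force: 25.0
```

```bash
python3 f.py
```

```text
yaw 149.68 phi 149.20 tx 7.31 ty 5.74 tau 0.458 collar 2.05
```

>>> {"op": "step_arm", "data": {
  "moves": [
    {"linear": [0, -0.3, 0], "delta_rot": [0, 0, 0.002], "claw": 10}
  ]
}}

```text
t: 9.9
position: [493.9, 84.5, 94.7]
orientation: [3.141, -0.001, -0.531]
wrist_force: [2.1, -12.0, 0.9]
finger_gap: 15.6
gripper_force: 25.0
```

```bash
python3 f.py
```

```text
yaw 149.58 phi 149.14 tx 7.87 ty 9.32 tau 0.750 collar 5.40
```

>>> {"op": "step_arm", "data": {
  "moves": [
    {"linear": [0, -0.1, 0], "delta_rot": [0, 0, 0], "claw": 10},
    {"linear": [0, 0, 0], "delta_rot": [0, 0, 0], "claw": 10}
  ]
}}

```text
t: 10.1
position: [493.8, 84.5, 94.7]
orientation: [3.14, -0.001, -0.531]
wrist_force: [2.0, -10.3, -0.1]
finger_gap: 15.4
gripper_force: 25.0
```

```bash
python3 f.py
```

```text
yaw 149.57 phi 149.15 tx 6.98 ty 7.84 tau 0.638 collar 4.11
```

>>> {"op": "step_arm", "data": {
  "moves": [
    {"linear": [0, -0.2, 0], "delta_rot": [0, 0, 0.001], "claw": 10},
    {"linear": [0, 0, 0], "delta_rot": [0, 0, 0], "claw": 10}
  ]
}}

```text
t: 10.3
position: [493.8, 84.5, 94.7]
orientation: [3.14, -0.001, -0.532]
wrist_force: [2.2, -12.5, 1.7]
finger_gap: 15.7
gripper_force: 25.0
```

```bash
python3 f.py
```

```text
yaw 149.52 phi 149.11 tx 8.25 ty 9.66 tau 0.769 collar 5.62
```

>>> {"op": "step_arm", "data": {
  "moves": [
    {"linear": [0, -0.1, 0], "delta_rot": [0, 0, 0], "claw": 10},
    {"linear": [0, 0, 0], "delta_rot": [0, 0, 0], "claw": 10},
    {"linear": [0, 0, 0], "delta_rot": [0, 0, 0], "claw": 10},
    {"linear": [0, 0, 0], "delta_rot": [0, 0, 0], "claw": 10},
    {"linear": [0, 0, 0], "delta_rot": [0, 0, 0], "claw": 10}
  ]
}}

```text
t: 10.8
position: [493.9, 84.5, 94.7]
orientation: [3.14, -0.001, -0.532]
wrist_force: [1.4, -12.6, 1.1]
finger_gap: 15.5
gripper_force: 25.0
```

```bash
python3 f.py
```

```text
yaw 149.52 phi 149.10 tx 7.60 ty 10.15 tau 0.764 collar 5.57
```

>>> {"op": "step_arm", "data": {
  "moves": [
    {"linear": [0.2, 0.3, 0], "delta_rot": [0, 0, 0], "claw": 10},
    {"linear": [0, 0, 0], "delta_rot": [0, 0, 0], "claw": 10}
  ],
  "newtons": 10
}}

```text
t: 11.0
position: [493.5, 84.6, 94.6]
orientation: [3.14, 0.0, -0.533]
wrist_force: [0.0, -8.7, 1.8]
finger_gap: 15.9
gripper_force: 10.0
```

```bash
python3 f.py
```

```text
yaw 149.49 phi 149.16 tx 4.47 ty 7.51 tau 0.402 collar 1.40
```

>>> {"op": "step_arm", "data": {
  "moves": [
    {"linear": [0, 0, 0], "delta_rot": [0, 0, 0], "claw": 50},
    {"linear": [0, 0, 0], "delta_rot": [0, 0, 0], "claw": 50},
    {"linear": [0, 0, 0], "delta_rot": [0, 0, 0], "claw": 50},
    {"linear": [0, 0, 0], "delta_rot": [0, 0, 0], "claw": 50},
    {"linear": [0, 0, 0], "delta_rot": [0, 0, 0], "claw": 50}
  ]
}}

```text
t: 11.5
position: [493.7, 85.5, 94.6]
orientation: [3.141, 0.0, -0.533]
wrist_force: [0.5, -0.2, -0.3]
finger_gap: 47.7
gripper_force: 0.0
```

>>> {"op": "step_arm", "data": {
  "moves": [
    {"linear": [0, 0, -10], "delta_rot": [0, 0, 0], "claw": 50},
    {"linear": [0, 0, -20], "delta_rot": [0, 0, 0], "claw": 50},
    {"linear": [0, 0, -20], "delta_rot": [0, 0, 0], "claw": 50},
    {"linear": [0, 0, -20], "delta_rot": [0, 0, 0], "claw": 50},
    {"linear": [0, 0, 0], "delta_rot": [0, 0, 0], "claw": 20},
    {"linear": [0, 0, 0], "delta_rot": [0, 0, 0], "claw": 0},
    {"linear": [0, 0, 0], "delta_rot": [0, 0, 0], "claw": 0},
    {"linear": [0, 0, 0], "delta_rot": [0, 0, 0], "claw": 0}
  ]
}}

```text
t: 12.3
position: [493.4, 85.4, 163.9]
orientation: [3.141, 0.001, -0.533]
wrist_force: [-0.3, 0.4, -0.2]
finger_gap: 23.5
gripper_force: 0.0
```

Run:
```python
from h import *
s=snap("scene","pics/s4.png")
cv2.imwrite("pics/c4.png",cv2.resize(s[130:265,220:400,::-1],(800,600),interpolation=cv2.INTER_CUBIC))
o=env.observe(); y=o["orientation"][2]; d=np.array([448,192.1])-o["position"][:2]
print(o["position"],y,"tool",d@[np.cos(y),np.sin(y)],d@[np.sin(y),-np.cos(y)],o["wrist_force"])
```

```text
[493.44682357  85.40175126 163.91726692] -0.5332198023595227 tool -93.37332008024389 -68.78483229262383 [ 0.21084948  0.30674518 -0.02462614]
```

View pics/c4.png

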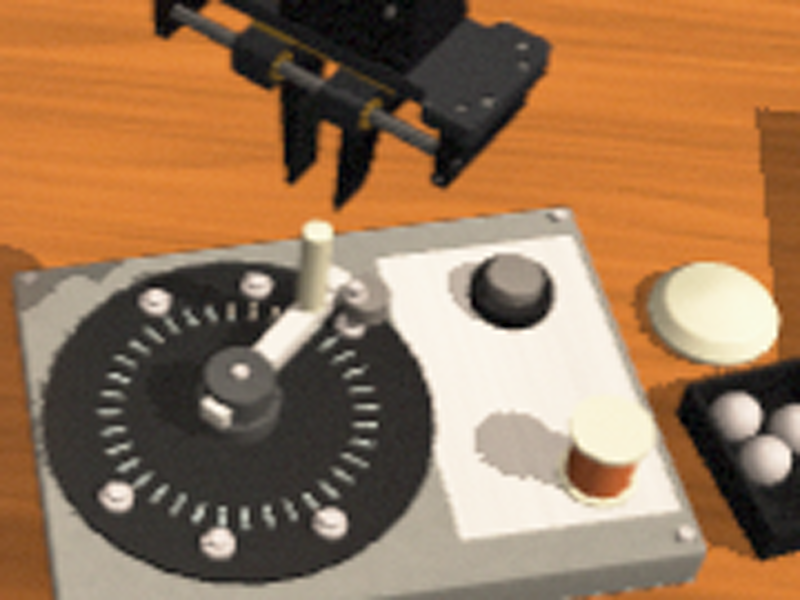

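The white lever's side touches the collar at crop (350,290), and the other parts haven't moved. The button top is at (515,280), so I'll go there.

>>> {"op": "step_arm", "data": {
  "moves": [
    {"linear": [-31, -23, 0], "delta_rot": [0, 0, 0], "claw": 0},
    {"linear": [-31, -23, 0], "delta_rot": [0, 0, 0], "claw": 0},
    {"linear": [-31, -23, 0], "delta_rot": [0, 0, 0], "claw": 0},
    {"linear": [0, 0, 30], "delta_rot": [0, 0, 0], "claw": 0},
    {"linear": [0, 0, 30], "delta_rot": [0, 0, 0], "claw": 0},
    {"linear": [0, 0, 25], "delta_rot": [0, 0, 0], "claw": 0},
    {"linear": [0, 0, 10], "delta_rot": [0, 0, 0], "claw": 0},
    {"linear": [0, 0, 0], "delta_rot": [0, 0, 0], "claw": 0}
  ]
}}

```text
t: 13.15
position: [448.2, 191.9, 68.5]
orientation: [3.139, 0.002, -0.533]
wrist_force: [-0.4, -0.0, -0.3]
finger_gap: 0.2
gripper_force: 0.0
```

Run:
```python
from h import *
s=snap("scene","pics/s5.png")
cv2.imwrite("pics/c5.png",cv2.resize(s[130:250,250:410,::-1],(800,600),interpolation=cv2.INTER_CUBIC))
o=env.observe(); print(o["position"],o["wrist_force"],o["finger_gap"])
```

```text
[448.71459104 192.02357693  69.47677651] [-0.5198149   0.3025109   0.67791028] 0.26178442401260044
```

View pics/c5.png

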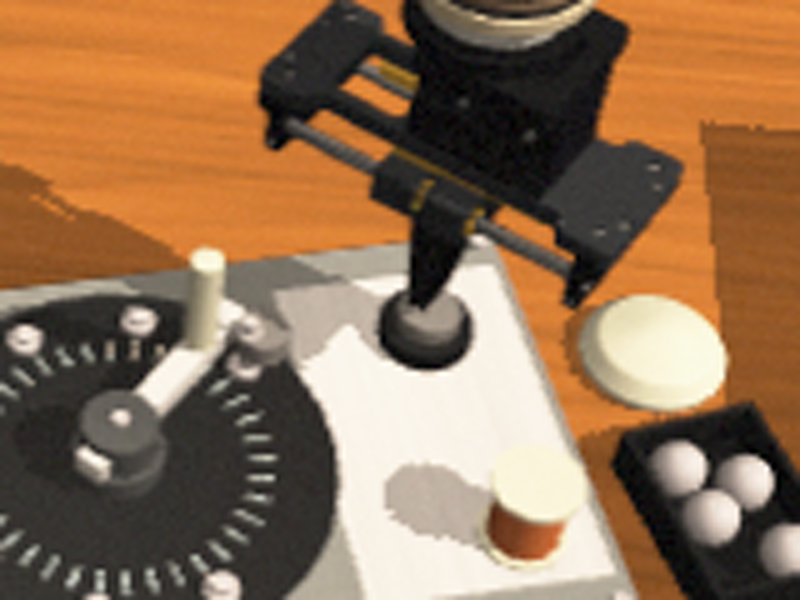

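The closed fingertips are centred over the button, which is near (427,320). Pressing now.

>>> {"op": "step_arm", "data": {
  "moves": [
    {"linear": [0, 0, 5], "delta_rot": [0, 0, 0], "claw": 0},
    {"linear": [0, 0, 4], "delta_rot": [0, 0, 0], "claw": 0},
    {"linear": [0, 0, 2], "delta_rot": [0, 0, 0], "claw": 0},
    {"linear": [0, 0, 2], "delta_rot": [0, 0, 0], "claw": 0},
    {"linear": [0, 0, 2], "delta_rot": [0, 0, 0], "claw": 0},
    {"linear": [0, 0, 1], "delta_rot": [0, 0, 0], "claw": 0}
  ]
}}

```text
t: 13.8
position: [449.4, 192.2, 55.7]
orientation: [-3.14, -0.002, -0.533]
wrist_force: [-8.5, -4.4, 46.8]
finger_gap: 0.5
gripper_force: 23.4
```

>>> {"op": "step_arm", "data": {
  "moves": [
    {"linear": [0, 0, -1.5], "delta_rot": [0, 0, 0], "claw": 0},
    {"linear": [0, 0, 0], "delta_rot": [0, 0, 0], "claw": 0}
  ]
}}

```text
t: 14.0
position: [449.3, 192.2, 56.1]
orientation: [-3.14, -0.002, -0.533]
wrist_force: [-0.5, -0.8, 16.1]
finger_gap: 0.3
gripper_force: 8.0
```

Run:
```python
from h import *
s=snap("scene","pics/s6.png")
cv2.imwrite("pics/c6.png",cv2.resize(s[170:215,300:360,::-1],(800,600),interpolation=cv2.INTER_CUBIC))
o=env.observe(); print(o)
```

```text
{'t': 14.05, 'joint_positions': array([ 2.69062209e-01,  5.41740077e-01,  2.04183950e+00, -3.15780131e-04,
        5.55981576e-01,  2.37326150e+00]), 'qvel': array([-1.80266751e-03, -2.99124936e-04, -2.20356749e-03, -1.37129353e-03,
        1.88057804e-03,  5.65093289e-05]), 'joint_torque': array([ 3.17224720e-01, -4.49885058e+01, -1.16374531e+01,  9.51145822e-02,
       -4.68741115e-01, -1.24766593e-03]), 'position': array([449.25903038, 192.19516174,  56.13581728]), 'orientation': array([-3.14024807e+00, -1.53197971e-03, -5.33135948e-01]), 'wrist_force': array([-1.91298373, -0.91685429, 14.72152447]), 'moment': array([-0.14056453,  0.29001861, -0.02447698]), 'gripper_force': 7.789791608811356, 'finger_gap': 0.26944532732936066}
```

View pics/c6.png

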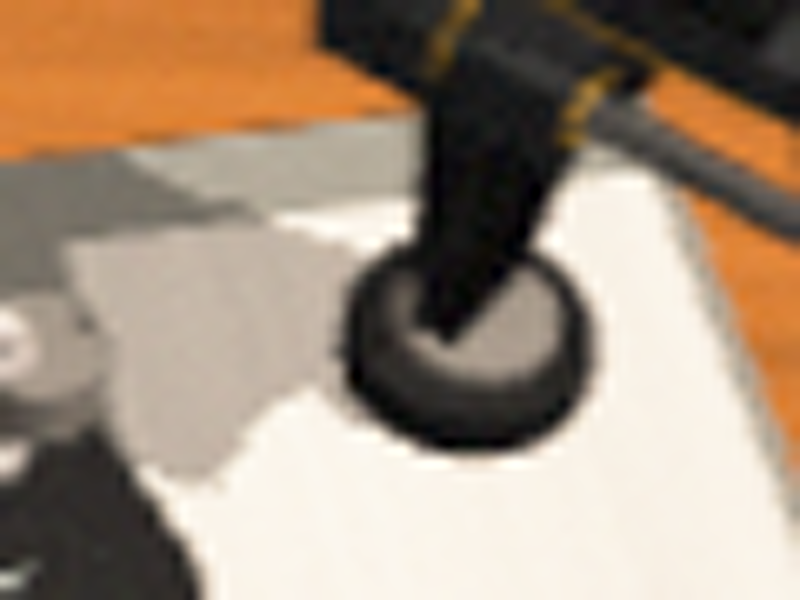

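The button is flush with its collar, and 15 N against a hard stop means it's fully down. Retracting.

>>> {"op": "step_arm", "data": {
  "moves": [
    {"linear": [0, 0, -3], "delta_rot": [0, 0, 0], "claw": 0},
    {"linear": [0, 0, -10], "delta_rot": [0, 0, 0], "claw": 0},
    {"linear": [0, 0, -25], "delta_rot": [0, 0, 0], "claw": 0},
    {"linear": [0, 0, -30], "delta_rot": [0, 0, 0], "claw": 0},
    {"linear": [0, 0, -30], "delta_rot": [0, 0, 0], "claw": 0},
    {"linear": [0, 0, 0], "delta_rot": [0, 0, 0], "claw": 0},
    {"linear": [0, 0, 0], "delta_rot": [0, 0, 0], "claw": 0}
  ]
}}

```text
t: 14.75
position: [448.5, 192.1, 153.6]
orientation: [-3.141, -0.001, -0.533]
wrist_force: [-0.8, -0.3, 0.3]
finger_gap: 0.1
gripper_force: 0.0
```

Run:
```python
from h import *
a=cv2.imread("pics/s4.png").astype(int); b=snap("scene","pics/s7.png")[:,:,::-1].astype(int)
r=np.abs(a-b).max(2)[185:230,230:310]; print("lever area change",r.max(),(r>30).sum())
o=env.observe(); print(o["position"],o["wrist_force"]); print(env.job_done())
```

```text
lever area change 75 199
[448.21287309 191.98218597 152.87335039] [ 0.22236541 -0.21045638  0.2529002 ]
the job is handed in; nothing more can be done
None
```

The job is handed in: I turned the lever the shorter way until it bore on the collar at about 5.6 N, let go, pressed the test button fully down (peak about 47 N, well over the 6 N it needs) and lifted clear; an image check before handing in showed some change around the lever, possibly the arm's shadow, which I did not look into.

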